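Slide a sample vial from its storage lane into the reader

ROBOT

A 6-joint arm with a two-finger parallel gripper is mounted at the origin on the work surface. World frame = base frame: x ahead of the robot, y to its left, z up, the work surface at z = 0. Lengths are in m, angles in rad, forces in N, time in s.
With the tool pointing down it reaches from about 0.35 to 0.875 m from the base axis. Payload 4.2 kg.
Tool frame: the origin (TCP) lies on the centre line of the jaws, within the pads' length; the fingertips stand 8 mm ahead of it and the grasp point (between the pads) lies 11 mm behind it (tips_ahead is the distance from the TCP to the fingertips, in m); z points along the fingers, y is the line along which they close (so a half turn about z gives the same grasp; the last joint's range is limited). The gripper opens to 85 mm and grips with 20 to 120 N. Pads are 22 mm wide; open, the fingers measure 114 mm over their backs; the gripper's body (76 mm by 85 mm) begins 54 mm behind the grasp point. The pads swing forward as they close: fully open they stand 13 mm farther back than shut.
Start: joints at [1.548, 0.385, 0.008, 0, -1.194, -0.259], TCP at [0.174, 0.6, 0.239] pointing down, gripper open.
Joint ranges: [-3.14, 3.14], [-1.21, 2.06], [-1.07, 1.41], [-3.16, 2.05], [-2.99, -0.16], [-3.1, 3.1]. Speed limits (rad/s): [2.79, 2.79, 3.14, 3.14, 3.14, 3.14].

INTERFACE

Orientations are given as [roll, pitch, yaw] about the fixed x, y, z axes, in that order (R = Rz(yaw) Ry(pitch) Rx(roll)).
In Python, from bench import get_state, camera, camera_params, hand_in, tips_ahead gives the robot as it stands.
- The arm moves only by the tool carry_out, never from a script. Its argument "motion" is a list of rows, each an object of numbers: "gripper": the opening, from 0 (shut) to 1 (fully open); "dx", "dy", "dz": the shift along the tool's x, y, z in mm; "wx", "wy", "wz": the turn, a rotation vector about the tool's x, y, z in rad. In form: [{"gripper": .., "dx": .., "dy": .., "dz": .., "wx": .., "wy": .., "wz": ..}, ...]. A call has 1 to 20 rows; each row is the pose to reach, as a shift and turn from the pose commanded when the call began, along the tool's axes at that moment; what a row does not reach only later rows make up. A row lasts 1/12 s, in which the tool goes at most 41.7 mm and 7.16 degrees, less where a joint would pass 70% of its speed; a pose out of reach is approached as far as the arm can. A call with a gripper value outside its range is refused whole. The fingers move at their own pace and stop on an object; the grip force is fixed at half the most. Time passes only in rows, so rows that repeat a pose let the fingers close. It gives the time, the measured TCP pose, the force, the opening and the grip force at its end, in the units of the state.
- get_state(): the state, without advancing time (a new reading comes with each control period).
- camera(name): name is "scene" or "top" or "wrist"; returns the picture (400x640x3 uint8, red, green, blue); there is no depth.
- camera_params(name): a dict with "camera_matrix" (3x3 intrinsics, pixels), "xyz" and "rotation" of the camera in the world; the wrist camera has in their place "mount" (4x4, takes a point from camera to tool coordinates, whose origin is the TCP and whose axes are the flange's). Camera axes: x right, y down, z forward; pixel columns grow to the right and rows downward; lengths in m; the calibration is good to about 2 mm. A picture is of the moment at which its call begins: read the wrist's pose just before it. camera_params takes no time and is no camera call.
- hand_in(): hands the job in; it is judged then, once.
The state is a dict: "t": time; "joint_pos": joint angles; "qvel": joint speeds; "effort": joint torques, N m; "ee_pos": TCP position; "tool_rot": TCP orientation; "wrist_force": force on the tool from outside, world axes, zero at the start; "wrist_torque": the same for the moment, N m; "finger_gap": opening from 0.0 (shut) to 1.0 (fully open); "gripper_force": force on a finger pad.
Only numpy, scipy, OpenCV 4.12 (cv2) and the standard library are available. Lean on these libraries where they do the work, as an engineer would, in place of code of your own. Each camera call takes 0.05 s, during which the arm holds its last target. There are 200 camera calls.

TASK

Slide the red-capped vial out of its lane in the white storage rack, across the bench and into the black bay of the reader, pushing the orange stop back until its face is about level with the green marks on the bay walls, halfway along its travel, and leave it standing there. It is thin glass: push it gently rather than squeezing it, and keep it upright and on the bench all the way. Leave the blue-capped vials, the tape roll and the carton where they are.

Things in the scene. Friction and masses are not known exactly. Their poses are not given: they have to be found in the camera images.
- vial: Red-capped vial: amber glass, white paper band; upright cylinder 50 mm in diameter, 88 mm high (glass to 68 mm, 46 mm wide cap from 72 mm), about 0.2 kg, standing on the bench. Origin: centre of its underside; z up its axis. It breaks if the robot, the reader or the stop presses it with more than 15 N. Sliding it takes about 1 to 3 N, moving the stop 2 to 3 N more.
- vial_b: Blue-capped vial, otherwise the same as the red-capped one, standing in another lane of the rack. Origin: centre of its underside. Leave alone.
- vial_c: Second blue-capped vial, the same, in the remaining lane. Leave alone.
- rack: White rack, fixed, 260 x 120 mm (its x by y), thin blue floor flush with the bench. Origin: centre of its footprint at bench height. Four walls 22 mm high, 20 mm thick, along its y make three lanes 60 mm wide, centred at x = -80, 0, +80 mm, open at both ends (y = -60, +60 mm). A vial stands near the middle of each lane. The +y end faces the reader's side, roughly the robot's left.
- reader: White reader with a black display, fixed. Its black-walled bay (yellow floor, flush) opens to its -y, towards the rack; a vial goes in along +y. Origin: on the bay's centre line at bench height. Bay walls 22 mm high, 60 mm apart inside, y = -50 to +65 mm; ahead of them they flare to about 100 mm apart at y = -90 mm. White housing 80 mm high, 200 mm wide, y = +65 to +215 mm.
- stop (a joint): Travel of the orange stop plate in the bay, m: 0 as found, 0.030 at the hard end; grows as it is pushed along the reader's +y. It drags (about 2 N), has no spring and stays where it is left. At 0.015, mid-travel, its face is level with the two green marks on top of the bay walls.
- stop_face (a point): Centre of the front face of the orange stop plate (plate 54 mm wide, 8 mm thick, from 4 to 38 mm above the bench); this point lies 20 mm above the bench and 10 mm to +y of the reader's origin when the joint reads 0. It moves with the plate.
- tape: Yellow roll of tape lying flat, 90 mm across, 25 mm high, beyond the work. Origin: centre of its underside. Leave alone.
- carton: Small cardboard carton 60 x 110 x 50 mm high, beyond the work. Origin: centre of its underside. Leave alone.

How it is judged:
At the end, for the whole second after the job is handed in: Stop pushed back 7 to 26 mm; the red-capped vial upright (0.05 rad) and still on the bench in the bay, its axis within 8 mm of the bay's centre line and 32 mm of the stop's face (25 mm is touching). Other vials, tape and carton within 20 mm of where they were (value of joint stop between 0.007 and 0.026 m and x of vial in the frame of reader between -0.008 and 0.008 m and horizontal distance between vial and stop_face below 0.032 m and angle between vial's own z axis and vertical below 0.05 rad and height (world z) of vial below 0.005 m and linear speed of vial below 0.01 m/s and distance of each of vial_b, vial_c, tape, carton from where it was at the start of the episode below 0.02 m).
It fails at once if the red-capped vial is pressed with more than 15 N by the robot (contact force between any of the fingers, the arm and vial above 15 N).
It fails at once if the red-capped vial strikes the reader or its stop with more than 15 N (contact force between vial and reader above 15 N).
It fails at once if the red-capped vial tips more than 0.35 rad (angle between vial's own z axis and vertical above 0.35 rad).
It fails at once if the red-capped vial is lifted more than 15 mm off the bench (height (world z) of vial above 0.015 m).
It fails at once if a blue-capped vial is tipped more than 0.35 rad (angle between any of vial_b, vial_c's own z axis and vertical above 0.35 rad).
It also fails if it takes over 54 s, if anything falls off the work surface, if the arm or the gripper's body presses on something with over 40 N, if the wrist force passes 120 N, or if a joint passes its speed limit or range.

## Working session

There is one attempt and no reset: what is moved stays moved. The work goes in short steps, Python scripts to look and compute and a tool call to move; the robot and the scene stay as the last step left them, time stands still between calls to the robot, and variables do not carry over. Pictures are saved under pics/ and viewed, at most 10 in all, crops included, and the job is handed in when it is done.

Besides the shell and the picture viewer there is one more tool, called as name([rows], argument=value, ...), one row to a line, values as JSON. carry_out: Moves the arm, as the interface text tells. Its arguments: {"type":"object","properties":{"motion":{"type":"array","items":{"type":"object","properties":{"gripper":{"type":"number"},"dx":{"type":"number"},"dy":{"type":"number"},"dz":{"type":"number"},"wx":{"type":"number"},"wy":{"type":"number"},"wz":{"type":"number"}}}}},"required":["motion"]}

```bash
mkdir -p pics
python3 - <<'E'
from bench import *
import cv2
s=get_state();print(s['t'],s['ee_pos'],s['tool_rot'],s['wrist_force'],tips_ahead)
for n in['top','scene']:
    cv2.imwrite(f'pics/{n}0.png',camera(n)[:,:,::-1]);print(camera_params(n))
E
```

```text
0.0 [0.17363099 0.59980246 0.23821626] [ 3.13938821e+00 -1.18055435e-04 -2.82021253e-01] [ 1.07992974 -1.00773113 -0.48931644] 0.008
{'camera_matrix': array([[487.56849965,   0.        , 310.37235722],
       [  0.        , 487.56849965, 190.85838417],
       [  0.        ,   0.        ,   1.        ]]), 'xyz': array([ 0.49159024, -0.01514793,  1.02173906]), 'rotation': array([-3.01992258, -0.02685005, -1.56085019])}
{'camera_matrix': array([[458.6303084 ,   0.        , 324.12245537],
       [  0.        , 458.6303084 , 201.65556196],
       [  0.        ,   0.        ,   1.        ]]), 'xyz': array([1.10668619, 0.13404144, 0.88180638]), 'rotation': array([-2.58584721, -0.00532685,  1.88440488])}
```

View pics/top0.png

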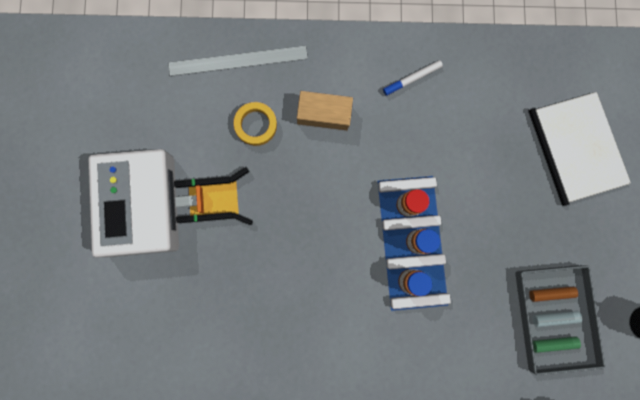

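View pics/scene0.png

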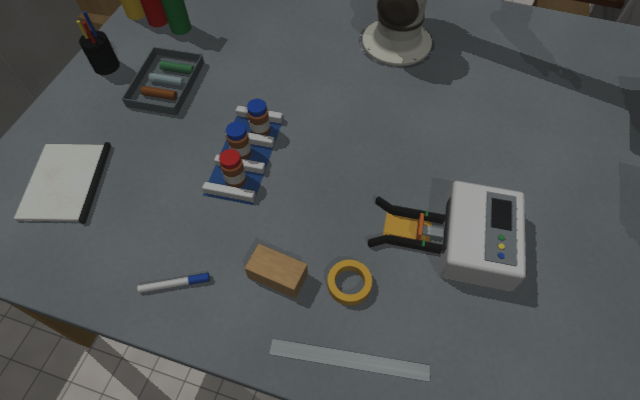

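```bash
cat > h.py <<'E'
import numpy as np,cv2
from bench import *
from scipy.spatial.transform import Rotation as R
def ray(n,uv):
    p=camera_params(n);K=p['camera_matrix'];d=np.linalg.inv(K)@[uv[0],uv[1],1]
    return p['xyz'],R.from_euler('xyz',p['rotation']).apply(d)
def onz(n,uv,z):
    o,d=ray(n,uv);return (o+d*(z-o[2])/d[2])[:2]
def tri(u1,u2):
    a,d=ray('top',u1);b,e=ray('scene',u2);k=np.linalg.lstsq(np.c_[d,-e],b-a,rcond=None)[0]
    return (a+d*k[0]+b+e*k[1])/2,np.linalg.norm(a+d*k[0]-b-e*k[1])
def blobs(im,lo,hi,roi,amin):
    x0,y0,x1,y1=roi;h=cv2.cvtColor(im[y0:y1,x0:x1],cv2.COLOR_BGR2HSV);m=cv2.inRange(h,lo,hi)
    cs=cv2.findContours(m,cv2.RETR_EXTERNAL,cv2.CHAIN_APPROX_NONE)[0]
    return sorted([c+[x0,y0] for c in cs if cv2.contourArea(c)>=amin],key=cv2.contourArea,reverse=True)
def rect(n,c,z):
    w=np.array([onz(n,p,z) for p in c[:,0]],np.float32)*1000;return cv2.minAreaRect(w)
E
python3 - <<'E'
from h import *
T=cv2.imread('pics/top0.png');S=cv2.imread('pics/scene0.png')
mid=lambda c:(lambda m:np.array([m['m10'],m['m01']])/m['m00'])(cv2.moments(c))
r=[0,0]
for i,(im,roi) in enumerate([(T,(380,180,450,225)),(S,(210,140,255,175))]):
    for lo in[(0,150,90)]: 
        b=blobs(im,lo,(6,255,255),roi,8);print('red',[(mid(c),cv2.contourArea(c),cv2.boundingRect(c)) for c in b]);
        r[i]=mid(b[0])
print('cap top z88',onz('top',r[0],.088),'tri',tri(*r))
for c in blobs(T,(0,0,170),(180,40,255),(370,170,460,315),50): print('wall',rect('top',c,.022))
for c in blobs(T,(90,150,60),(125,255,140),(370,170,460,315),30): print('floor',rect('top',c,0))
for c in blobs(T,(0,0,170),(180,40,255),(80,140,180,265),500): print('housing',rect('top',c,.08))
for nm,im,roi in[('top',T,(172,165,215,230)),('scene',S,(410,200,440,255))]:
    for c in blobs(im,(45,120,60),(80,255,255),roi,1): print('green',nm,c.mean((0,1)),onz(nm,c.mean((0,1)),.022)*1000)
    for c in blobs(im,(3,180,150),(14,255,255),roi,3): print('orange',nm,rect(nm,c,.038))
cv2.imwrite('pics/z0.png',np.hstack([cv2.resize(T[160:240,165:265],None,fx=4,fy=4,interpolation=2),cv2.resize(T[170:250,370:450],None,fx=4,fy=4,interpolation=2)]))
E
```

```text
red [(array([415.98663102, 200.85784314]), 374.0, (405, 190, 23, 23))]
red [(array([229.43073593, 157.02597403]), 231.0, (220, 149, 20, 17))]
cap top z88 [ 0.58924611 -0.2438655 ] tri (array([ 0.58975988, -0.24518685,  0.08443994]), np.float64(0.0009106797185441782))
wall ((392.6700744628906, -267.04742431640625), (17.22789192199707, 116.25306701660156), 5.44608736038208)
wall ((472.25189208984375, -259.30657958984375), (17.17047119140625, 116.93321990966797), 5.617539405822754)
wall ((631.489013671875, -243.85923767089844), (17.257667541503906, 117.51429748535156), 5.530763149261475)
wall ((552.1088256835938, -251.409423828125), (17.110519409179688, 117.15068054199219), 5.363925457000732)
floor ((509.54296875, -230.07803344726562), (55.22406768798828, 65.5218276977539), 5.353847503662109)
floor ((589.4376220703125, -216.44696044921875), (55.390525817871094, 53.31432342529297), 5.920370101928711)
floor ((433.8628845214844, -291.3013916015625), (55.0255012512207, 59.74908447265625), 5.608961582183838)
floor ((427.58465576171875, -223.07058715820312), (54.73310089111328, 35.405372619628906), 5.9281086921691895)
floor ((609.5352783203125, -294.7528381347656), (32.0511474609375, 19.108562469482422), 8.30712604522705)
housing ((580.79052734375, 309.62451171875), (193.76295471191406, 144.27906799316406), 5.735031604766846)
green top [192.66666667 182.26666667] [628.7406337  201.64051501]
green top [195.4        217.73333333] [555.81136155 193.24689799]
orange top ((593.7651977539062, 185.84274291992188), (51.357913970947266, 7.414914131164551), 6.21614933013916)
green scene [423.09090909 243.18181818] [630.08947307 201.95833462]
green scene [426.5 213. ] [555.54289202 194.3659556 ]
```

View pics/z0.png

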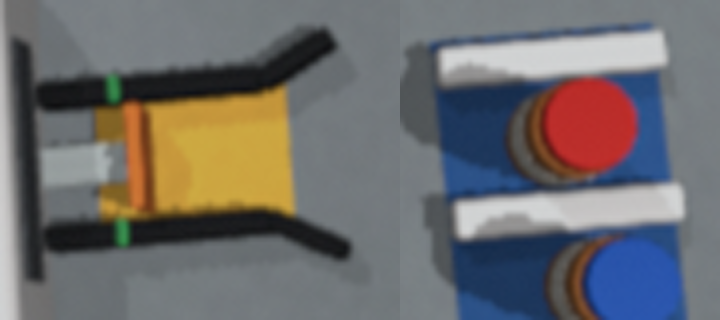

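The crop shows the bay with green marks at (113,88) and (122,232), the orange face near column 150, and the red cap centred at (590,123) between two walls. The measured sizes and the 88 mm cap height agree with those given. I'll push with a partly open finger cradle, tilted back and held low.

```bash
cat >> h.py <<'E'
Rg=R.from_euler('xyz',[np.pi,0,-1.473])*R.from_rotvec([0,-.35,0])
def plan(pts):
    s=get_state();r0=R.from_euler('xyz',s['tool_rot']);p0=np.array(s['ee_pos'])
    print('t',round(s['t'],2),'pos',p0.round(4),'F',np.round(s['wrist_force'],1),'gap',s['finger_gap'])
    print('w',(r0.inv()*Rg).as_rotvec().round(3))
    for p in pts: print(p,(r0.inv().apply(np.array(p)/1000-p0)*1000).round(1))
E
python3 -c "
from h import *
plan([(480,250,240),(597,-324,150),(597,-324,22)])"
```

```text
t 0.1 pos [0.1737 0.5999 0.2383] F [-0.3 -0.5 -1.2] gap 1.000869102703735
w [ 0.21  -0.309  1.178]
(480, 250, 240) [391.6 250.8  -1.1]
(597, -324, 150) [663.7 769.4  89.9]
(597, -324, 22) [663.7 769.1 217.9]
```

carry_out([
  {"gripper":0.26,"dx":130,"dy":84,"dz":0},
  {"gripper":0.26,"dx":392,"dy":251,"dz":0},
  {"gripper":0.26,"dx":392,"dy":251,"dz":0},
  {"gripper":0.26,"dx":392,"dy":251,"dz":0},
  {"gripper":0.26,"dx":392,"dy":251,"dz":0},
  {"gripper":0.26,"dx":392,"dy":251,"dz":0},
  {"gripper":0.26,"dx":392,"dy":251,"dz":0},
  {"gripper":0.26,"dx":392,"dy":251,"dz":0},
  {"gripper":0.26,"dx":392,"dy":251,"dz":0},
  {"gripper":0.26,"dx":392,"dy":251,"dz":0},
  {"gripper":0.26,"dx":392,"dy":251,"dz":0},
  {"gripper":0.26,"dx":392,"dy":251,"dz":0},
  {"gripper":0.26,"dx":392,"dy":251,"dz":0},
])

```text
validation failed for argument at $.mo...
```

```bash
python3 -c "
from h import *
plan([(597,-324,150)])"
```

```text
t 0.1 pos [0.1737 0.5999 0.2383] F [-0.3 -0.5 -1.2] gap 1.000869102703735
w [ 0.21  -0.309  1.178]
(597, -324, 150) [663.7 769.4  89.9]
```

carry_out([
  {"gripper":0.26,"dx":130,"dy":84,"dz":0,"wx":0,"wy":0,"wz":0},
  {"gripper":0.26,"dx":392,"dy":251,"dz":0,"wx":0,"wy":0,"wz":0},
])

```text
t: 0.27
ee_pos: [0.228, 0.5375, 0.238]
tool_rot: [3.14, -0.0, -0.279]
wrist_force: [1.2, -0.3, 0.8]
finger_gap: 0.748
gripper_force: 0.0
```

carry_out([
  {"gripper":0.26,"dx":322,"dy":206,"dz":0,"wx":0,"wy":0,"wz":0},
  {"gripper":0.26,"dx":322,"dy":206,"dz":0,"wx":0,"wy":0,"wz":0},
  {"gripper":0.26,"dx":322,"dy":206,"dz":0,"wx":0,"wy":0,"wz":0},
  {"gripper":0.26,"dx":322,"dy":206,"dz":0,"wx":0,"wy":0,"wz":0},
  {"gripper":0.26,"dx":322,"dy":206,"dz":0,"wx":0,"wy":0,"wz":0},
  {"gripper":0.26,"dx":322,"dy":206,"dz":0,"wx":0,"wy":0,"wz":0},
  {"gripper":0.26,"dx":322,"dy":206,"dz":0,"wx":0,"wy":0,"wz":0},
  {"gripper":0.26,"dx":322,"dy":206,"dz":0,"wx":0,"wy":0,"wz":0},
  {"gripper":0.26,"dx":322,"dy":206,"dz":0,"wx":0,"wy":0,"wz":0},
  {"gripper":0.26,"dx":322,"dy":206,"dz":0,"wx":0,"wy":0,"wz":0},
  {"gripper":0.26,"dx":322,"dy":206,"dz":0,"wx":0,"wy":0,"wz":0},
])

```text
t: 1.18
ee_pos: [0.4817, 0.2478, 0.2386]
tool_rot: [3.14, 0.001, -0.287]
wrist_force: [-0.0, 1.0, 0.4]
finger_gap: 0.26
gripper_force: 0.0
```

```bash
python3 -c "
from h import *
plan([(597,-324,150)])"
```

```text
t 1.18 pos [0.4817 0.2478 0.2386] F [-0.   1.   0.4] gap 0.26023383800964495
w [ 0.209 -0.308  1.173]
(597, -324, 150) [272.3 515.8  89. ]
```

carry_out([
  {"gripper":0.26,"dx":272,"dy":516,"dz":89,"wx":0.209,"wy":-0.308,"wz":1.173},
  {"gripper":0.26,"dx":272,"dy":516,"dz":89,"wx":0.209,"wy":-0.308,"wz":1.173},
  {"gripper":0.26,"dx":272,"dy":516,"dz":89,"wx":0.209,"wy":-0.308,"wz":1.173},
  {"gripper":0.26,"dx":272,"dy":516,"dz":89,"wx":0.209,"wy":-0.308,"wz":1.173},
  {"gripper":0.26,"dx":272,"dy":516,"dz":89,"wx":0.209,"wy":-0.308,"wz":1.173},
  {"gripper":0.26,"dx":272,"dy":516,"dz":89,"wx":0.209,"wy":-0.308,"wz":1.173},
  {"gripper":0.26,"dx":272,"dy":516,"dz":89,"wx":0.209,"wy":-0.308,"wz":1.173},
  {"gripper":0.26,"dx":272,"dy":516,"dz":89,"wx":0.209,"wy":-0.308,"wz":1.173},
  {"gripper":0.26,"dx":272,"dy":516,"dz":89,"wx":0.209,"wy":-0.308,"wz":1.173},
  {"gripper":0.26,"dx":272,"dy":516,"dz":89,"wx":0.209,"wy":-0.308,"wz":1.173},
  {"gripper":0.26,"dx":272,"dy":516,"dz":89,"wx":0.209,"wy":-0.308,"wz":1.173},
  {"gripper":0.26,"dx":272,"dy":516,"dz":89,"wx":0.209,"wy":-0.308,"wz":1.173},
  {"gripper":0.26,"dx":272,"dy":516,"dz":89,"wx":0.209,"wy":-0.308,"wz":1.173},
  {"gripper":0.26,"dx":272,"dy":516,"dz":89,"wx":0.209,"wy":-0.308,"wz":1.173},
  {"gripper":0.26,"dx":272,"dy":516,"dz":89,"wx":0.209,"wy":-0.308,"wz":1.173},
  {"gripper":0.26,"dx":272,"dy":516,"dz":89,"wx":0.209,"wy":-0.308,"wz":1.173},
  {"gripper":0.26,"dx":272,"dy":516,"dz":89,"wx":0.209,"wy":-0.308,"wz":1.173},
])

```text
t: 2.6
ee_pos: [0.5985, -0.3198, 0.1494]
tool_rot: [3.141, 0.352, -1.467]
wrist_force: [0.9, 1.2, -0.5]
finger_gap: 0.261
gripper_force: 0.0
```

```bash
python3 -c "
from h import *
plan([(597,-324,22)])"
```

```text
t 2.6 pos [ 0.5985 -0.3198  0.1494] F [ 0.9  1.2 -0.5] gap 0.26061885109325794
w [0.002 0.002 0.005]
(597, -324, 22) [ 47.8   1.8 118.2]
```

carry_out([
  {"gripper":0.26,"dx":12,"dy":0,"dz":30,"wx":0,"wy":0,"wz":0},
  {"gripper":0.26,"dx":24,"dy":0,"dz":60,"wx":0,"wy":0,"wz":0},
  {"gripper":0.26,"dx":36,"dy":1,"dz":90,"wx":0,"wy":0,"wz":0},
  {"gripper":0.26,"dx":44,"dy":1,"dz":108,"wx":0,"wy":0,"wz":0},
  {"gripper":0.26,"dx":48,"dy":1,"dz":118,"wx":0,"wy":0,"wz":0},
  {"gripper":0.26,"dx":48,"dy":1,"dz":118,"wx":0,"wy":0,"wz":0},
  {"gripper":0.26,"dx":48,"dy":1,"dz":118,"wx":0,"wy":0,"wz":0},
])

```text
t: 3.18
ee_pos: [0.5988, -0.3246, 0.0242]
tool_rot: [-3.14, 0.35, -1.465]
wrist_force: [0.1, -0.6, 1.1]
finger_gap: 0.263
gripper_force: 0.0
```

```bash
python3 -c "
from h import *
cv2.imwrite('pics/w1.png',camera('wrist')[:,:,::-1])
S=camera('scene')[90:230,170:330,::-1];cv2.imwrite('pics/s1.png',cv2.resize(S,None,fx=4,fy=4,interpolation=2))
plan([(592,-275,22),(582,-170,22)])"
```

```text
t 3.28 pos [ 0.5995 -0.3256  0.0256] F [ 0.9  0.  -0.6] gap 0.258595803056634
w [-0.002 -0.002  0.008]
(592, -275, 22) [-46.8   2.2  20.9]
(582, -170, 22) [-146.     1.2   56.9]
```

View pics/w1.png

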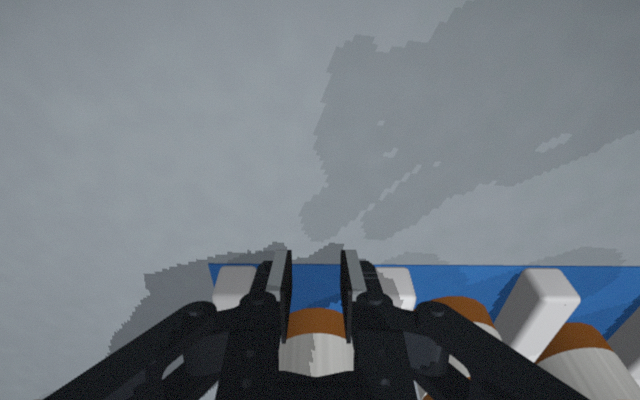

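View pics/s1.png

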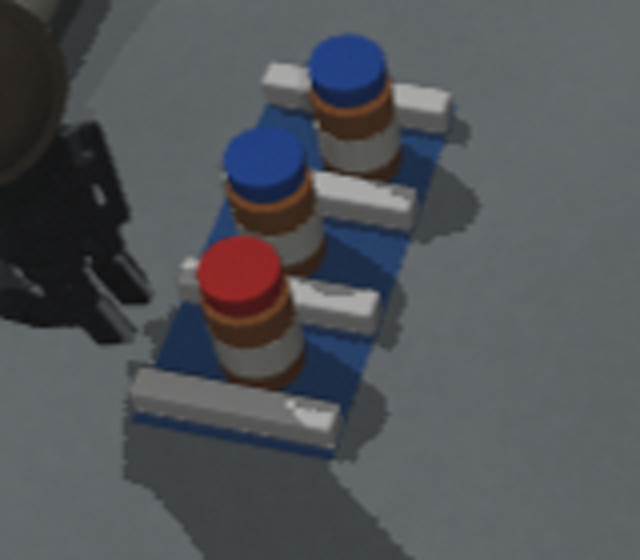

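Wrist view: the pads are centred at about column 316, with the vial and the lane centred on the same column, so the tool is aligned. Scene view: all three vials are upright and the fingers are just outside the red vial's lane. Advancing along the lane now.

carry_out([
  {"gripper":0.26,"dx":-9,"dy":0,"dz":5,"wx":0,"wy":0,"wz":0},
  {"gripper":0.26,"dx":-18.1,"dy":0,"dz":8.8,"wx":0,"wy":0,"wz":0},
  {"gripper":0.26,"dx":-27.5,"dy":0,"dz":12.2,"wx":0,"wy":0,"wz":0},
  {"gripper":0.26,"dx":-31.2,"dy":0,"dz":13.6,"wx":0,"wy":0,"wz":0},
  {"gripper":0.26,"dx":-33.1,"dy":0,"dz":14.3,"wx":0,"wy":0,"wz":0},
  {"gripper":0.26,"dx":-35,"dy":0,"dz":14.9,"wx":0,"wy":0,"wz":0},
  {"gripper":0.26,"dx":-36.9,"dy":0,"dz":15.6,"wx":0,"wy":0,"wz":0},
  {"gripper":0.26,"dx":-38.7,"dy":0,"dz":16.3,"wx":0,"wy":0,"wz":0},
  {"gripper":0.26,"dx":-40.6,"dy":0,"dz":17,"wx":0,"wy":0,"wz":0},
  {"gripper":0.26,"dx":-42.5,"dy":0,"dz":17.7,"wx":0,"wy":0,"wz":0},
  {"gripper":0.26,"dx":-44.4,"dy":0,"dz":18.4,"wx":0,"wy":0,"wz":0},
  {"gripper":0.26,"dx":-46.3,"dy":0,"dz":19.1,"wx":0,"wy":0,"wz":0},
  {"gripper":0.26,"dx":-48.1,"dy":0,"dz":19.7,"wx":0,"wy":0,"wz":0},
  {"gripper":0.26,"dx":-50,"dy":0,"dz":20.4,"wx":0,"wy":0,"wz":0},
  {"gripper":0.26,"dx":-51.9,"dy":0,"dz":21.1,"wx":0,"wy":0,"wz":0},
  {"gripper":0.26,"dx":-53.8,"dy":0,"dz":21.8,"wx":0,"wy":0,"wz":0},
  {"gripper":0.26,"dx":-55.6,"dy":0,"dz":22.5,"wx":0,"wy":0,"wz":0},
  {"gripper":0.26,"dx":-57.5,"dy":0,"dz":23.2,"wx":0,"wy":0,"wz":0},
])

```text
t: 4.78
ee_pos: [0.5915, -0.2639, 0.021]
tool_rot: [-3.141, 0.351, -1.467]
wrist_force: [-0.5, -0.8, 0.2]
finger_gap: 0.262
gripper_force: 0.4
```

```bash
python3 -c "
from h import *
S=camera('scene')[90:230,170:330,::-1];cv2.imwrite('pics/s2.png',cv2.resize(S,None,fx=4,fy=4,interpolation=2))
plan([(583.6,-166,22)])"
```

```text
t 4.83 pos [ 0.5915 -0.2635  0.021 ] F [ 0.5  0.2 -1.3] gap 0.2625174125858377
w [0.001 0.001 0.005]
(583.6, -166, 22) [-92.1  -2.2  32.7]
```

View pics/s2.png

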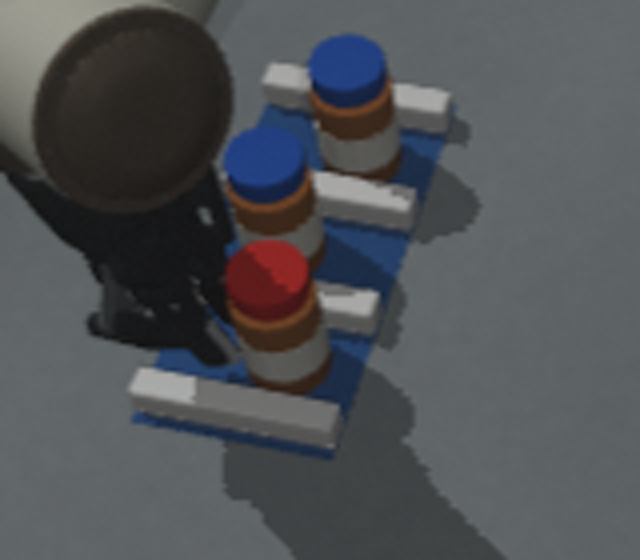

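The vial has moved forward in its lane and is still upright (cap at crop (268,280), base at (290,375)). I'll continue along the lane.

carry_out([
  {"gripper":0.26,"dx":-2.8,"dy":0,"dz":1,"wx":0,"wy":0,"wz":0},
  {"gripper":0.26,"dx":-6.6,"dy":0,"dz":2.4,"wx":0,"wy":0,"wz":0},
  {"gripper":0.26,"dx":-11.3,"dy":0,"dz":4.1,"wx":0,"wy":0,"wz":0},
  {"gripper":0.26,"dx":-16,"dy":0,"dz":5.8,"wx":0,"wy":0,"wz":0},
  {"gripper":0.26,"dx":-20.7,"dy":0,"dz":7.5,"wx":0,"wy":0,"wz":0},
  {"gripper":0.26,"dx":-25.4,"dy":0,"dz":9.2,"wx":0,"wy":0,"wz":0},
  {"gripper":0.26,"dx":-30,"dy":0,"dz":10.9,"wx":0,"wy":0,"wz":0},
  {"gripper":0.26,"dx":-34.7,"dy":0,"dz":12.7,"wx":0,"wy":0,"wz":0},
  {"gripper":0.26,"dx":-39.4,"dy":0,"dz":14.4,"wx":0,"wy":0,"wz":0},
  {"gripper":0.26,"dx":-44.1,"dy":0,"dz":16.1,"wx":0,"wy":0,"wz":0},
  {"gripper":0.26,"dx":-48.8,"dy":0,"dz":17.8,"wx":0,"wy":0,"wz":0},
  {"gripper":0.26,"dx":-53.5,"dy":0,"dz":19.5,"wx":0,"wy":0,"wz":0},
  {"gripper":0.26,"dx":-58.2,"dy":0,"dz":21.3,"wx":0,"wy":0,"wz":0},
  {"gripper":0.26,"dx":-62.9,"dy":0,"dz":23,"wx":0,"wy":0,"wz":0},
  {"gripper":0.26,"dx":-67.6,"dy":0,"dz":24.7,"wx":0,"wy":0,"wz":0},
  {"gripper":0.26,"dx":-72.3,"dy":0,"dz":26.4,"wx":0,"wy":0,"wz":0},
  {"gripper":0.26,"dx":-77,"dy":0,"dz":28.1,"wx":0,"wy":0,"wz":0},
  {"gripper":0.26,"dx":-81.7,"dy":0,"dz":29.8,"wx":0,"wy":0,"wz":0},
  {"gripper":0.26,"dx":-86.4,"dy":0,"dz":31.5,"wx":0,"wy":0,"wz":0},
  {"gripper":0.26,"dx":-91,"dy":0,"dz":33.2,"wx":0,"wy":0,"wz":0},
])

```text
t: 6.5
ee_pos: [0.5815, -0.1672, 0.021]
tool_rot: [-3.141, 0.351, -1.467]
wrist_force: [0.0, -0.4, 0.5]
finger_gap: 0.26
gripper_force: 0.6
```

```bash
python3 -c "
from h import *
cv2.imwrite('pics/s3.png',camera('scene')[60:300,170:490,::-1])
plan([(607.4,48,21)])"
```

```text
t 6.55 pos [ 0.5813 -0.1662  0.021 ] F [0.3 0.6 0.3] gap 0.2593528764601008
w [0.001 0.002 0.006]
(607.4, 48, 21) [-197.5  -48.1   72.6]
```

View pics/s3.png

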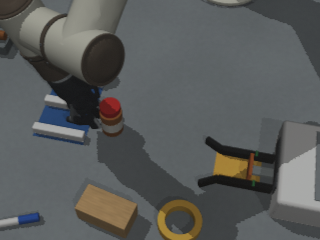

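Vial is out of the rack and upright at crop (112,117); the bay entrance is ahead near (210,165). Crossing the bench next.

carry_out([
  {"gripper":0.26,"dx":-3,"dy":-0.5,"dz":1.1,"wx":0,"wy":0,"wz":0},
  {"gripper":0.26,"dx":-8,"dy":-1.4,"dz":2.9,"wx":0,"wy":0,"wz":0},
  {"gripper":0.26,"dx":-13,"dy":-2.5,"dz":4.8,"wx":0,"wy":0,"wz":0},
  {"gripper":0.26,"dx":-18,"dy":-3.8,"dz":6.6,"wx":0,"wy":0,"wz":0},
  {"gripper":0.26,"dx":-23,"dy":-5,"dz":8.5,"wx":0,"wy":0,"wz":0},
  {"gripper":0.26,"dx":-28,"dy":-6.3,"dz":10.3,"wx":0,"wy":0,"wz":0},
  {"gripper":0.26,"dx":-33,"dy":-7.5,"dz":12.1,"wx":0,"wy":0,"wz":0},
  {"gripper":0.26,"dx":-38,"dy":-8.8,"dz":14,"wx":0,"wy":0,"wz":0},
  {"gripper":0.26,"dx":-43,"dy":-10,"dz":15.8,"wx":0,"wy":0,"wz":0},
  {"gripper":0.26,"dx":-48,"dy":-11.3,"dz":17.6,"wx":0,"wy":0,"wz":0},
  {"gripper":0.26,"dx":-53,"dy":-12.5,"dz":19.5,"wx":0,"wy":0,"wz":0},
  {"gripper":0.26,"dx":-58,"dy":-13.8,"dz":21.3,"wx":0,"wy":0,"wz":0},
  {"gripper":0.26,"dx":-63,"dy":-15,"dz":23.2,"wx":0,"wy":0,"wz":0},
  {"gripper":0.26,"dx":-68,"dy":-16.3,"dz":25,"wx":0,"wy":0,"wz":0},
  {"gripper":0.26,"dx":-73,"dy":-17.5,"dz":26.8,"wx":0,"wy":0,"wz":0},
  {"gripper":0.26,"dx":-78,"dy":-18.8,"dz":28.7,"wx":0,"wy":0,"wz":0},
  {"gripper":0.26,"dx":-83,"dy":-20,"dz":30.5,"wx":0,"wy":0,"wz":0},
  {"gripper":0.26,"dx":-88,"dy":-21.3,"dz":32.4,"wx":0,"wy":0,"wz":0},
  {"gripper":0.26,"dx":-93,"dy":-22.5,"dz":34.2,"wx":0,"wy":0,"wz":0},
  {"gripper":0.26,"dx":-98,"dy":-23.8,"dz":36,"wx":0,"wy":0,"wz":0},
])

```text
t: 8.22
ee_pos: [0.5946, -0.0609, 0.021]
tool_rot: [-3.14, 0.351, -1.467]
wrist_force: [-0.6, -2.7, -0.4]
finger_gap: 0.261
gripper_force: 0.6
```

```bash
cat >> h.py <<'E'
def cap():
    r=[]
    for n in('top','scene'):
        im=camera(n)[:,:,::-1].copy();h=cv2.cvtColor(im,cv2.COLOR_BGR2HSV)
        m=cv2.inRange(h,(0,150,90),(6,255,255));m[:,:150]=0;m[:110]=0;m[260:]=0
        c=max(cv2.findContours(m,0,1)[0],key=cv2.contourArea);a=cv2.boundingRect(c);q=cv2.moments(c)
        p=np.array([q['m10'],q['m01']])/q['m00'];r.append(p);print(n,p.round(1),a,(onz(n,p,.086)*1000).round(1))
    p,e=tri(*r);print('tri',p.round(4),round(e,4))
    d=p[:2]*1000-[594.8,172.8];u=np.array([-.101,.995]);print('reader xy',d@[.995,.101],d@u)
E
python3 -c "
from h import *
cap()
plan([(607.4,48,21)])"
```

```text
Traceback (most recent call last):
  File "h.py", line 29, in cap
    c=max(cv2.findContours(m,0,1)[0],key=cv2.contourArea);a=cv2.boundingRect(c);q=cv2.moments(c)
ValueError: max() iterable argument is empty
```

```bash
python3 - <<'E'
s=open('h.py').read()
i=s.index('def cap')
s=s[:i]+'''def cap():
    n='scene';h=cv2.cvtColor(camera(n)[:,:,::-1].copy(),cv2.COLOR_BGR2HSV)
    m=cv2.inRange(h,(0,150,70),(6,255,255));m[:110]=0;m[260:]=0;m[:,:200]=0
    c=max(cv2.findContours(m,0,1)[0],key=cv2.contourArea);q=cv2.moments(c)
    p=np.array([q['m10'],q['m01']])/q['m00'];w=onz(n,p,.0845)*1000
    d=w-[594.8,172.8];print(p.round(1),cv2.boundingRect(c),'vial',w.round(1),'reader xy',d@[.995,.101],d@[-.101,.995])
'''
open('h.py','w').write(s)
E
python3 -c "
from h import *
cap()
plan([(607.4,48,21)])"
```

```text
[325.6 184.7] (315, 175, 21, 21) vial [593.7 -24.6] reader xy -20.991917558788714 -196.32644125454198
t 8.32 pos [ 0.5947 -0.0603  0.021 ] F [ 0.1  0.1 -0. ] gap 0.25855292122188767
w [0.001 0.002 0.006]
(607.4, 48, 21) [-99.9 -23.9  36.7]
```

carry_out([
  {"gripper":0.26,"dx":-3,"dy":-0.7,"dz":1.1,"wx":0,"wy":0,"wz":0},
  {"gripper":0.26,"dx":-8,"dy":-1.9,"dz":2.9,"wx":0,"wy":0,"wz":0},
  {"gripper":0.26,"dx":-13,"dy":-3.1,"dz":4.8,"wx":0,"wy":0,"wz":0},
  {"gripper":0.26,"dx":-18,"dy":-4.3,"dz":6.6,"wx":0,"wy":0,"wz":0},
  {"gripper":0.26,"dx":-23,"dy":-5.5,"dz":8.4,"wx":0,"wy":0,"wz":0},
  {"gripper":0.26,"dx":-28,"dy":-6.7,"dz":10.3,"wx":0,"wy":0,"wz":0},
  {"gripper":0.26,"dx":-33,"dy":-7.9,"dz":12.1,"wx":0,"wy":0,"wz":0},
  {"gripper":0.26,"dx":-38,"dy":-9.1,"dz":14,"wx":0,"wy":0,"wz":0},
  {"gripper":0.26,"dx":-43,"dy":-10.3,"dz":15.8,"wx":0,"wy":0,"wz":0},
  {"gripper":0.26,"dx":-48,"dy":-11.5,"dz":17.6,"wx":0,"wy":0,"wz":0},
  {"gripper":0.26,"dx":-53,"dy":-12.7,"dz":19.5,"wx":0,"wy":0,"wz":0},
  {"gripper":0.26,"dx":-58,"dy":-13.9,"dz":21.3,"wx":0,"wy":0,"wz":0},
  {"gripper":0.26,"dx":-63,"dy":-15.1,"dz":23.1,"wx":0,"wy":0,"wz":0},
  {"gripper":0.26,"dx":-68,"dy":-16.3,"dz":25,"wx":0,"wy":0,"wz":0},
  {"gripper":0.26,"dx":-73,"dy":-17.5,"dz":26.8,"wx":0,"wy":0,"wz":0},
  {"gripper":0.26,"dx":-78,"dy":-18.7,"dz":28.7,"wx":0,"wy":0,"wz":0},
  {"gripper":0.26,"dx":-83,"dy":-19.9,"dz":30.5,"wx":0,"wy":0,"wz":0},
  {"gripper":0.26,"dx":-88,"dy":-21.1,"dz":32.3,"wx":0,"wy":0,"wz":0},
  {"gripper":0.26,"dx":-93,"dy":-22.3,"dz":34.2,"wx":0,"wy":0,"wz":0},
  {"gripper":0.26,"dx":-98,"dy":-23.5,"dz":36,"wx":0,"wy":0,"wz":0},
])

```text
t: 9.98
ee_pos: [0.6073, 0.0454, 0.0209]
tool_rot: [-3.14, 0.351, -1.467]
wrist_force: [-0.6, -1.1, -0.1]
finger_gap: 0.262
gripper_force: 0.6
```

```bash
python3 -c "
from h import *
cap()
plan([(603.3,87.7,21),(599.8,122,21),(598.3,137.5,21)])"
```

```text
[372.5 202.5] (361, 192, 23, 22) vial [605.4  80. ] reader xy 1.1737708477023259 -93.39434787378389
t 10.03 pos [0.6074 0.0464 0.021 ] F [0.3 0.3 0.1] gap 0.2578085598988763
w [0.001 0.001 0.006]
(603.3, 87.7, 21) [-39.   -0.2  14.3]
(599.8, 122, 21) [-71.3  -0.3  26.2]
(598.3, 137.5, 21) [-86.   -0.4  31.5]
```

carry_out([
  {"gripper":0.26,"dx":-2,"dy":0.2,"dz":0.7,"wx":0,"wy":0,"wz":0},
  {"gripper":0.26,"dx":-6,"dy":0.5,"dz":2.2,"wx":0,"wy":0,"wz":0},
  {"gripper":0.26,"dx":-10,"dy":0.8,"dz":3.7,"wx":0,"wy":0,"wz":0},
  {"gripper":0.26,"dx":-14,"dy":0.8,"dz":5.1,"wx":0,"wy":0,"wz":0},
  {"gripper":0.26,"dx":-18,"dy":0.8,"dz":6.6,"wx":0,"wy":0,"wz":0},
  {"gripper":0.26,"dx":-22,"dy":0.8,"dz":8.1,"wx":0,"wy":0,"wz":0},
  {"gripper":0.26,"dx":-26,"dy":0.8,"dz":9.5,"wx":0,"wy":0,"wz":0},
  {"gripper":0.26,"dx":-30,"dy":0.8,"dz":11,"wx":0,"wy":0,"wz":0},
  {"gripper":0.26,"dx":-34,"dy":0.8,"dz":12.5,"wx":0,"wy":0,"wz":0},
  {"gripper":0.26,"dx":-38,"dy":0.8,"dz":13.9,"wx":0,"wy":0,"wz":0},
  {"gripper":0.26,"dx":-42,"dy":0.8,"dz":15.4,"wx":0,"wy":0,"wz":0},
  {"gripper":0.26,"dx":-46,"dy":0.8,"dz":16.9,"wx":0,"wy":0,"wz":0},
  {"gripper":0.26,"dx":-50,"dy":0.8,"dz":18.3,"wx":0,"wy":0,"wz":0},
  {"gripper":0.26,"dx":-54,"dy":0.8,"dz":19.8,"wx":0,"wy":0,"wz":0},
  {"gripper":0.26,"dx":-58,"dy":0.8,"dz":21.3,"wx":0,"wy":0,"wz":0},
  {"gripper":0.26,"dx":-61,"dy":0.8,"dz":22.4,"wx":0,"wy":0,"wz":0},
  {"gripper":0.26,"dx":-63,"dy":0.8,"dz":23.1,"wx":0,"wy":0,"wz":0},
  {"gripper":0.26,"dx":-64,"dy":0.8,"dz":23.5,"wx":0,"wy":0,"wz":0},
])

```text
t: 11.53
ee_pos: [0.5994, 0.113, 0.0209]
tool_rot: [-3.14, 0.351, -1.467]
wrist_force: [0.3, -1.4, 1.2]
finger_gap: 0.258
gripper_force: 0.6
```

```bash
python3 -c "
from h import *
cap()
S=camera('scene')[170:290,350:510,::-1];cv2.imwrite('pics/s4.png',cv2.resize(S,None,fx=4,fy=4,interpolation=2))
plan([(598.3,137.5,21)])"
```

```text
[405.8 208.1] (395, 198, 22, 22) vial [597.4 147.7] reader xy 0.06109932015497459 -25.209614486355683
t 11.63 pos [0.5994 0.1128 0.0209] F [ 0.2 -0.6  0.8] gap 0.26397058116534455
w [0.001 0.001 0.005]
(598.3, 137.5, 21) [-23.2  -1.5   8.4]
```

View pics/s4.png

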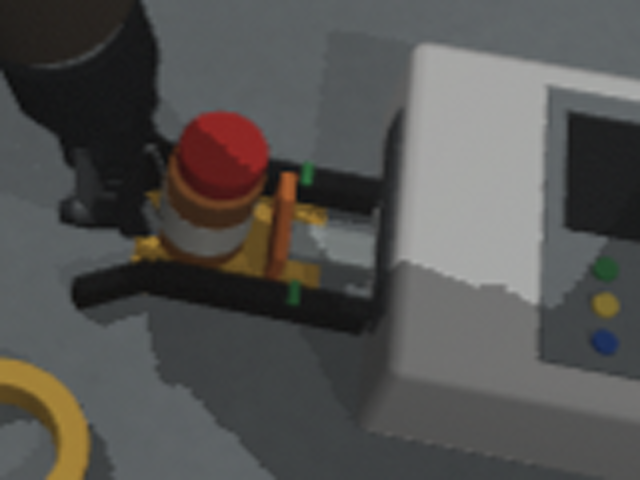

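Vial is upright in the bay and centred, about 10 mm short of the orange stop (crop (283,225)), which hasn't moved. The green marks are at (307,175) and (293,293). Slow final push of 25 mm.

carry_out([
  {"gripper":0.26,"dx":-1.3,"dy":0,"dz":0.5,"wx":0,"wy":0,"wz":0},
  {"gripper":0.26,"dx":-2.6,"dy":0,"dz":1,"wx":0,"wy":0,"wz":0},
  {"gripper":0.26,"dx":-3.9,"dy":0,"dz":1.4,"wx":0,"wy":0,"wz":0},
  {"gripper":0.26,"dx":-5.2,"dy":0,"dz":1.9,"wx":0,"wy":0,"wz":0},
  {"gripper":0.26,"dx":-6.5,"dy":0,"dz":2.4,"wx":0,"wy":0,"wz":0},
  {"gripper":0.26,"dx":-7.5,"dy":0,"dz":2.7,"wx":0,"wy":0,"wz":0},
  {"gripper":0.26,"dx":-8.5,"dy":0,"dz":3.1,"wx":0,"wy":0,"wz":0},
  {"gripper":0.26,"dx":-9.5,"dy":0,"dz":3.5,"wx":0,"wy":0,"wz":0},
  {"gripper":0.26,"dx":-10.5,"dy":0,"dz":3.8,"wx":0,"wy":0,"wz":0},
  {"gripper":0.26,"dx":-11.5,"dy":0,"dz":4.2,"wx":0,"wy":0,"wz":0},
  {"gripper":0.26,"dx":-12.5,"dy":0,"dz":4.6,"wx":0,"wy":0,"wz":0},
  {"gripper":0.26,"dx":-13.8,"dy":0,"dz":5,"wx":0,"wy":0,"wz":0},
  {"gripper":0.26,"dx":-15.1,"dy":0,"dz":5.5,"wx":0,"wy":0,"wz":0},
  {"gripper":0.26,"dx":-16.4,"dy":0,"dz":6,"wx":0,"wy":0,"wz":0},
  {"gripper":0.26,"dx":-17.7,"dy":0,"dz":6.5,"wx":0,"wy":0,"wz":0},
  {"gripper":0.26,"dx":-19,"dy":0,"dz":6.9,"wx":0,"wy":0,"wz":0},
  {"gripper":0.26,"dx":-20.3,"dy":0,"dz":7.4,"wx":0,"wy":0,"wz":0},
  {"gripper":0.26,"dx":-21.6,"dy":0,"dz":7.9,"wx":0,"wy":0,"wz":0},
  {"gripper":0.26,"dx":-22.6,"dy":0,"dz":8.2,"wx":0,"wy":0,"wz":0},
  {"gripper":0.26,"dx":-23.5,"dy":0,"dz":8.6,"wx":0,"wy":0,"wz":0},
])

```text
t: 13.3
ee_pos: [0.5968, 0.1376, 0.0209]
tool_rot: [-3.14, 0.351, -1.467]
wrist_force: [0.1, -3.4, 0.6]
finger_gap: 0.264
gripper_force: 1.6
```

```bash
python3 -c "
from h import *
cap()
S=camera('scene')[170:290,350:510,::-1];cv2.imwrite('pics/s5.png',cv2.resize(S,None,fx=4,fy=4,interpolation=2))
plan([(598.3,137.5,21)])"
```

```text
[417.8 210.2] (407, 200, 22, 22) vial [594.6 171.9] reader xy -0.28539663056716197 -0.8540249796547384
t 13.4 pos [0.5968 0.1377 0.0209] F [ 0.5 -2.7  2. ] gap 0.2583150358021213
w [0.001 0.001 0.005]
(598.3, 137.5, 21) [ 0.3 -1.5 -0.2]
```

View pics/s5.png

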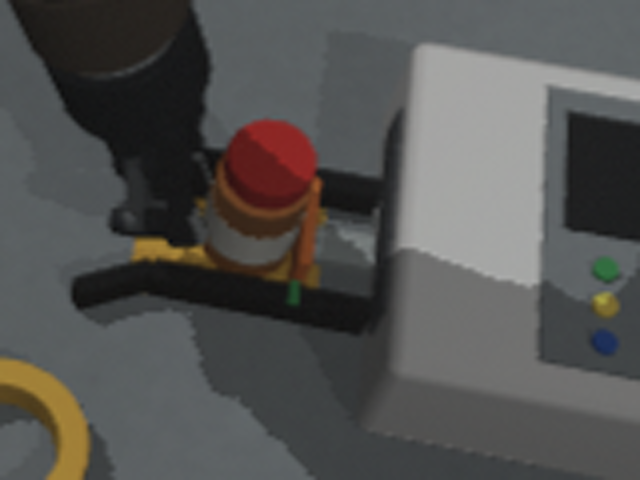

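The stop's face is now level with the near green mark (crop (293,293)), and the vial is upright and touching it. Backing straight out.

carry_out([
  {"gripper":0.26,"dx":2,"dy":0,"dz":-0.7,"wx":0,"wy":0,"wz":0},
  {"gripper":0.26,"dx":5,"dy":0,"dz":-1.8,"wx":0,"wy":0,"wz":0},
  {"gripper":0.26,"dx":10,"dy":0,"dz":-3.7,"wx":0,"wy":0,"wz":0},
  {"gripper":0.26,"dx":18,"dy":0,"dz":-6.6,"wx":0,"wy":0,"wz":0},
  {"gripper":0.26,"dx":28,"dy":0,"dz":-10.3,"wx":0,"wy":0,"wz":0},
  {"gripper":0.26,"dx":38,"dy":0,"dz":-14,"wx":0,"wy":0,"wz":0},
  {"gripper":0.26,"dx":50,"dy":0,"dz":-18.5,"wx":0,"wy":0,"wz":0},
  {"gripper":0.26,"dx":62,"dy":0,"dz":-23,"wx":0,"wy":0,"wz":0},
  {"gripper":0.26,"dx":74,"dy":0,"dz":-28,"wx":0,"wy":0,"wz":0},
  {"gripper":0.26,"dx":74,"dy":0,"dz":-28,"wx":0,"wy":0,"wz":0},
  {"gripper":0.26,"dx":74,"dy":0,"dz":-28,"wx":0,"wy":0,"wz":0},
  {"gripper":0.26,"dx":74,"dy":0,"dz":-28,"wx":0,"wy":0,"wz":0},
])

```text
t: 14.4
ee_pos: [0.605, 0.0586, 0.0217]
tool_rot: [-3.14, 0.351, -1.468]
wrist_force: [0.3, 0.7, -0.5]
finger_gap: 0.255
gripper_force: 0.0
```

```bash
python3 -c "
from h import *
cap()
S=camera('scene')[170:290,350:510,::-1];cv2.imwrite('pics/s6.png',cv2.resize(S,None,fx=4,fy=4,interpolation=2))"
```

```text
[417.  210.8] (406, 200, 23, 22) vial [596.4 170.6] reader xy 1.3849088724721612 -2.3897997857336204
```

View pics/s6.png

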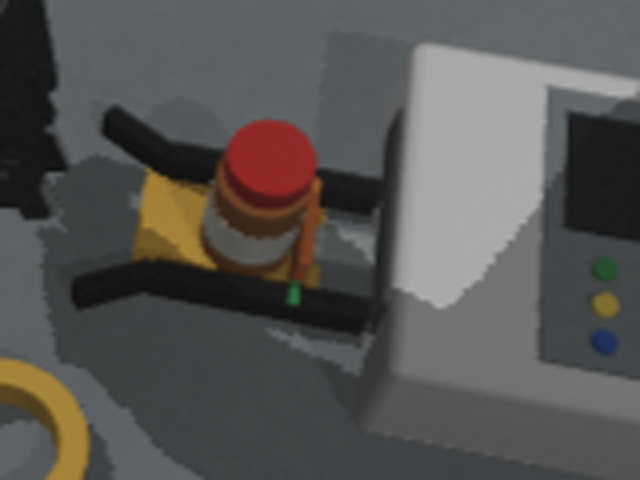

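The vial stayed put and upright against the stop, whose face is level with the green mark, and the gripper is clear.

```bash
python3 -c "
from bench import *
print(hand_in())"
```

```text
the job is handed in; nothing more can be done
None
```

The job is handed in: the red-capped vial stands upright in the reader bay, touching the orange stop with its face about level with the green marks, about 14 s in; hand-in returned no verdict.

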